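# Turn a stirrer shaft flat-up in its V-blocks and hold it down

## Robot

A 7-joint arm with a two-finger parallel gripper is mounted at the origin on a cart in front of the work surface, level with it; the furniture and walls round the work are solid. World frame = base frame: x ahead of the robot, y to its left, z up, the work surface at z = 0. Lengths are in m, angles in rad, forces in N, time in s.
With the tool pointing down it reaches from about 0.425 to 0.875 m from the base axis. Payload 4.7 kg.
Tool frame: the origin (TCP) lies midway between the tips of the shut fingers; the grasp point (between the pads) lies 19 mm behind it (ctrl.grip_point_offset is the distance from the TCP to the grasp point, in m); z points along the fingers, y is the line along which they close (so a half turn about z gives the same grasp; the last joint's range is limited). The gripper opens to 87 mm and grips with 3 to 60 N. Pads are 19 mm wide; open, the fingers measure 117 mm over their backs; the gripper's body (75 mm by 190 mm) begins 51 mm behind the grasp point.
Start: joints at [-1.324, 0.321, -0.07, 1.45, 0.023, 1.371, -0.057], TCP at [0.15, 0.632, 0.223] pointing down, gripper open.
Joint ranges: [-2.86, 2.86], [-0.3, 2.09], [-1.38, 1.24], [0.06, 2.45], [-1.56, 4.7], [0.09, 2.05], [-2.69, 2.69]. Speed limits (rad/s): [2.57, 2.57, 3.14, 3.14, 3.14, 3.14, 3.14].

## Interface

Orientations are given as a rotation vector (axis times angle).
In Python, from bench import ctrl gives the robot as it stands. The module is installed in compiled form; this text tells all that it offers.
- The arm moves only by the shell command python3 -m handwheel 'ROWS' [OPENING] [FORCE]. ROWS is JSON, a list of rows, each an object of numbers: "x", "y", "z": the shift along the tool's x, y, z in m; "wx", "wy", "wz": the turn, a rotation vector about the tool's x, y, z in degrees. A call has 1 to 10 rows; each row is the pose to reach, as a shift and turn from the pose commanded when the call began, along the tool's axes at that moment; what a row does not reach only later rows make up. A row lasts 1/12 s, in which the tool goes at most 41.7 mm and 7.16 degrees, less where a joint would pass 70% of its speed; a pose out of reach is approached as far as the arm can. A call with a gripper value outside its range is refused whole. OPENING is the finger opening in m, from 0 to 0.087, set as the call begins (- or left out, the last holds). The fingers move at their own pace and stop on an object; FORCE is the grip in N (left out, the last holds). Time passes only in rows, so rows that repeat a pose let the fingers close. It gives the time, the measured TCP pose, the force, the opening and the grip force at its end, in the units of the state.
- ctrl.get_state(): the state, without advancing time (a new reading comes with each control period).
- ctrl.get_image(name): name is "scene" or "side" or "wrist"; returns a dict with "image" (480x640x3 uint8, red, green, blue), "K" (3x3 intrinsics, pixels), "world_to_cam" (4x4, takes a point from world to camera coordinates); the wrist camera has in their place "hand_eye" (4x4, takes a point from camera to tool coordinates, whose origin is the TCP and whose axes are the flange's). Camera axes: x right, y down, z forward; pixel columns grow to the right and rows downward; lengths in m; the calibration is good to about 2 mm. A picture is of the moment at which its call begins: read the wrist's pose just before it. There is no depth.
- ctrl.close_job(): hands the job in; it is judged then, once.
The state is a dict: "time": time; "joint_positions": joint angles; "qd": joint speeds; "joint_torque": joint torques, N m; "position": TCP position; "tool_rot": TCP orientation; "ft_force": force on the tool from outside, world axes, zero at the start; "torque": the same for the moment, N m; "grip_width": opening from 0.0 (shut) to 1.0 (fully open); "grip_force": force on a finger pad.
Only numpy, scipy, OpenCV 4.12 (cv2) and the standard library are available. Lean on these libraries where they do the work, as an engineer would, in place of code of your own. Each camera call takes 0.05 s, during which the arm holds its last target. There are 200 camera calls.

## Task

Get the stirrer shaft ready for fitting its coupling screw: roll it in its two V-blocks, without lifting it out of them, until one of the two flats of the hub faces straight up. Then swing the open hold-down arm over and press its pad flush onto that flat, so the shaft stays lying in the V-blocks with the flat up. Leave the things standing around the fixture alone.

Things in the scene. Friction and masses are not known exactly. Their poses are not given: they have to be found in the camera images.
- stand: Fixed fixture; origin on the bench under the middle of the shaft's line; x away from the robot at yaw 0, y along the shaft, z up. Base plate 130 x 270 x 12 mm (y -145 to 125). Two aluminium V-blocks, 64 mm wide, 20 mm thick, at y = -115 and +78 mm, 87 mm high; 90-degree V, its bottom 68 mm high. At x = 50, y = 45 mm a bracket 36 mm wide, 114 mm high carries the hold-down arm.
- shaft: Loose round steel shaft, 24 mm diameter, 245 mm long, lying in the V-blocks, hub tight on it (0.45 kg together, +-30 %). Origin on its axis, 85 mm above the bench when seated; y along the axis, bar from y = -135 to +110 mm. Bare and free to grip between y = -100 and +25 mm. Rolls with plain friction and stays as it is left.
- hub_centre (a point): Centre of the steel hub, on the shaft's axis 45 mm along +y from its origin: 40 mm diameter, 26 mm long, two opposite flats, 26 mm across (each 30 mm wide, small black screw hole in the middle). Turns with the shaft. y along the shaft; z and -z are the outward normals of the flats. At the start both flats are 0.5 to 1.57 rad off straight up, to either side.
- holddown (a joint): Angle of the hold-down arm (rad): 0 = level, pad flush on a flat that faces straight up; up to about 0.14 if the pad sits on an untrue hub; 1.57 = upright; starts open at 1.5 to 1.9 (limit 1.95). Stiff hinge, 0.06 N m: it stays where it is left; 1 to 2 N at its tip moves it.
- holddown_hinge (a point): Point on the fixture on the hinge axis of the hold-down arm, 106 mm above the bench; the axis runs along the fixture's y. At angle q the arm reaches from here along (-cos q, 0, +sin q) of the fixture's frame.
- holddown_tip (a point): Free end of the hold-down arm, 80 mm from the hinge, on the arm's mid-plane. The arm is a steel bar 18 mm wide and 8 mm thick; its black pad (24 x 20 mm) is 50 mm from the hinge with its underside 8 mm below the mid-plane.
- beaker: Bystander, to be left where it is: white plastic beaker, 56 mm across, 69 mm high; origin at the centre of its underside.
- timer: Bystander, to be left where it is: white lab timer 72 x 62 x 18 mm lying flat; origin at the centre of its underside.
- bottle: Bystander, to be left where it is: white reagent bottle with screw cap, 50 mm across, 100 mm high; origin at the centre of its underside.
- tape: Bystander, to be left where it is: roll of label tape, 58 mm across, 19 mm high, lying flat; origin at the centre of its underside.

How it is judged:
By the outcome, as a careful person would: the job done as asked, in the order asked, and still so for the second after the job is handed in, with the robot touching nothing.
It also fails if it takes over 64 s, if anything falls off the work surface, if the arm or the gripper's body presses on something with over 40 N, if the wrist force passes 120 N, or if a joint passes its speed limit or range.

## Working session

There is one attempt and no reset: what is moved stays moved. The work goes in short steps, Python scripts to look and compute and a shell command to move; the robot and the scene stay as the last step left them, time stands still between calls to the robot, and variables do not carry over. Pictures are saved under pics/ and viewed, at most 10 in all, crops included, and the job is handed in when it is done.

```bash
mkdir -p pics; cat > h.py <<'E'
from bench import ctrl
import numpy as np, cv2
from scipy.spatial.transform import Rotation as R
E
python3 - <<'E'
from h import *
s=ctrl.get_state(); print({k:np.round(v,3).tolist() for k,v in s.items()}); print(ctrl.grip_point_offset)
for n in("scene","side"):
    d=ctrl.get_image(n); cv2.imwrite(f"pics/{n}0.png",d["image"][:,:,::-1]); np.savez(n+"0.npz",**d)
    print(d["K"].round(1).tolist(),d["world_to_cam"].round(4).tolist())
E
```

```text
{'time': 0.0, 'joint_positions': [-1.324, 0.322, -0.07, 1.452, 0.023, 1.371, -0.057], 'qd': [0.0, 0.0, -0.001, 0.001, -0.001, -0.0, 0.0], 'joint_torque': [-0.0, -49.128, -0.404, -31.253, -0.064, 0.044, 0.0], 'position': [0.15, 0.632, 0.221], 'tool_rot': [-0.365, -3.12, 0.003], 'ft_force': [0.446, -0.302, 0.353], 'torque': [-0.012, 0.026, -0.001], 'grip_force': 0.0, 'grip_width': 1.0}
0.0187
[[487.2, 0.0, 315.0], [0.0, 487.2, 245.4], [0.0, 0.0, 1.0]] [[0.5709, -0.8206, 0.0248, -0.2496], [-0.3772, -0.289, -0.8799, 0.272], [0.7293, 0.493, -0.4745, 1.0947], [0.0, 0.0, 0.0, 1.0]]
[[601.4, 0.0, 312.5], [0.0, 601.4, 235.0], [0.0, 0.0, 1.0]] [[-0.8552, -0.5178, -0.0225, 0.4649], [-0.2598, 0.4658, -0.8459, 0.1786], [0.4485, -0.7176, -0.5328, 1.4101], [0.0, 0.0, 0.0, 1.0]]
```

View pics/scene0.png

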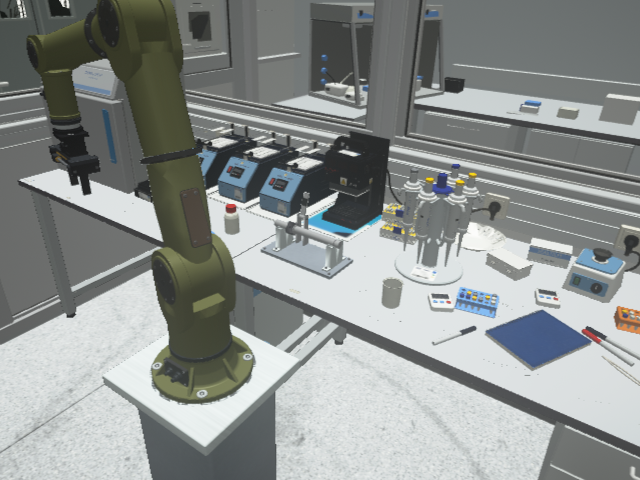

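View pics/side0.png

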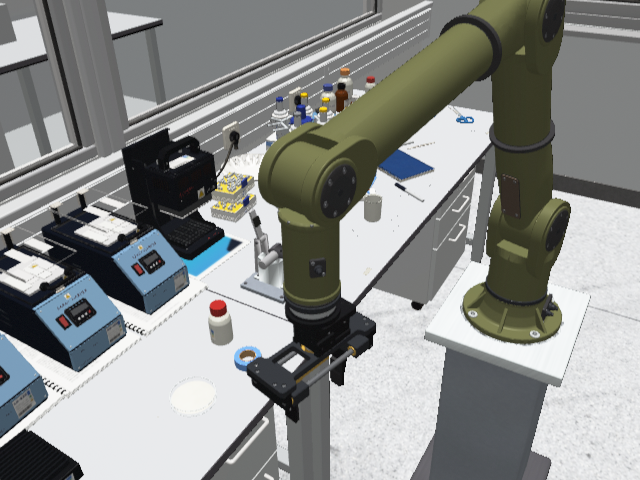

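The scene view shows the stand at about (308,250), with the bottle at (231,220) and the beaker at (391,293). The side view shows the arm hiding most of the stand and the tape at (247,357). I'll enlarge the stand next.

```bash
python3 - <<'E'
from h import *
a=cv2.imread("pics/scene0.png")[180:285,245:375]
cv2.imwrite("pics/c1.png",cv2.resize(a,None,fx=5.5,fy=5.5,interpolation=cv2.INTER_CUBIC))
E
```

```text
(no output)
```

View pics/c1.png

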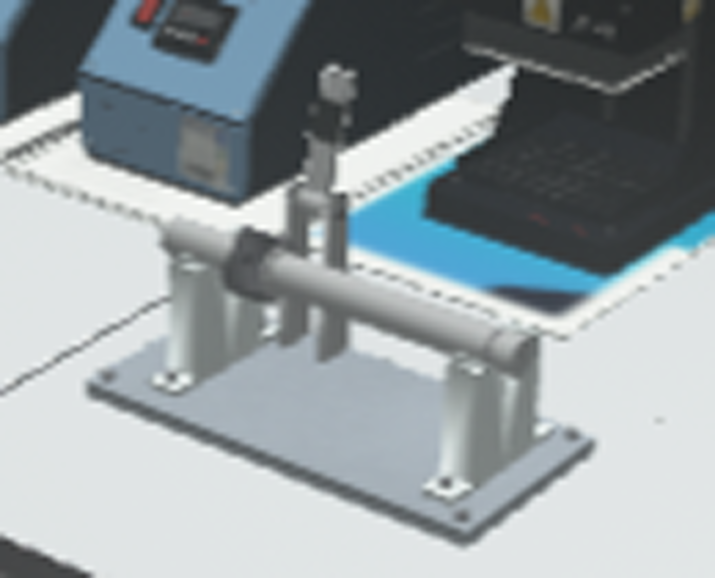

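```bash
cat >> h.py <<'E'
def ray(d,u,v,z,Twc=None):
    T=np.linalg.inv(d["world_to_cam"]) if Twc is None else Twc
    r=T[:3,:3]@np.linalg.solve(d["K"],[u,v,1.]); o=T[:3,3]
    return o+r*(z-o[2])/r[2]
E
python3 - <<'E'
from h import *
d=np.load("scene0.npz")
P=[ray(d,245+u/5.5,180+v/5.5,z) for u,v,z in[(87,387,.012),(465,540,.012),(594,443,.012),(165,235,.085),(525,352,.085),(338,70,.186)]]
for p in P: print(p.round(4))
print(np.linalg.norm(P[0]-P[1]),np.linalg.norm(P[2]-P[1]),np.linalg.norm(P[3]-P[4]))
e=P[0]-P[1]; yaw=np.arctan2(-e[0],e[1]); print("yaw",np.degrees(yaw)); e=P[3]-P[4]; print(np.degrees(np.arctan2(-e[0],e[1])))
Rz=R.from_euler('z',yaw).as_matrix()
for p,q in zip(P,[(-.065,.125,.012),(-.065,-.145,.012),(.065,-.145,.012),(0,.11,.085),(0,-.135,.085)]): print((p-Rz@q).round(4))
w=ctrl.get_image("wrist"); print(w["K"],w["hand_eye"].round(3))
s=ctrl.get_state(); print(R.from_rotvec(s["tool_rot"]).as_matrix().round(3))
for n,u,v in[("bottle",231,233),("beaker",391,305)]: print(n,ray(d,u,v,0))
ds=np.load("side0.npz"); print("bottle",ray(ds,221,341,0),"tape",ray(ds,247,358,.01))
E
```

```text
[0.4717 0.234  0.012 ]
[ 0.4652 -0.0318  0.012 ]
[ 0.5945 -0.0336  0.012 ]
[0.5393 0.2295 0.085 ]
[ 0.5449 -0.0147  0.085 ]
[0.6052 0.1548 0.186 ]
0.2658392180354454 0.12927714939402885 0.2442898328462851
yaw -1.4094910787270478
1.3063302194028659
[0.5336 0.1074 0.    ]
[0.5338 0.1116 0.    ]
[0.5331 0.113  0.    ]
[ 0.5366  0.1195 -0.    ]
[ 0.5482  0.1202 -0.    ]
[[343.6745841    0.         326.07967609]
 [  0.         343.6745841  235.93162928]
 [  0.           0.           1.        ]] [[ 0.    -0.967 -0.254  0.07 ]
 [ 1.     0.     0.001 -0.001]
 [-0.001 -0.254  0.967 -0.162]
 [ 0.     0.     0.     1.   ]]
[[-0.973  0.231 -0.   ]
 [ 0.231  0.973 -0.001]
 [-0.    -0.001 -1.   ]]
bottle [0.5201264  0.40954623 0.        ]
beaker [ 0.46816902 -0.23009169  0.        ]
bottle [5.28516976e-01 4.20510628e-01 1.11022302e-16] tape [0.43870146 0.44308524 0.01      ]
```

```bash
r='{"x":-0.3,"y":-0.277,"wz":45}'; cat >> h.py <<'E'
def go(tgt, Rt):  # shift/turn in tool axes from the measured pose
    s=ctrl.get_state(); A=R.from_rotvec(s["tool_rot"])
    print("shift mm",(A.inv().apply(np.array(tgt)-s["position"])*1000).round(1),"turn deg",(A.inv()*R.from_matrix(Rt)).as_rotvec(degrees=True).round(2),"t",round(s["time"],2))
def Rdown(yaw,tilt=0): # tool x = stand y, tool y = stand x ; tilt about stand y (+ = fingers' back leans to +x)
    B=np.array([[0,1,0],[1,0,0],[0,0,-1.]])
    return (R.from_euler('z',yaw)*R.from_euler('y',tilt)).as_matrix()@B
E
python3 -m handwheel '[{"x":-0.3,"y":-0.277,"wz":45},{"x":-0.3,"y":-0.277,"wz":45},{"x":-0.3,"y":-0.277,"wz":45},{"x":-0.3,"y":-0.277,"wz":45},{"x":-0.3,"y":-0.277,"wz":45},{"x":-0.3,"y":-0.277,"wz":45},{"x":-0.3,"y":-0.277,"wz":45},{"x":-0.3,"y":-0.277,"wz":45},{"x":-0.3,"y":-0.277,"wz":45},{"x":-0.3,"y":-0.277,"wz":45}]'
python3 -c "
from h import *
go([.54,.05,.2],Rdown(0))"
```

```text
shift mm [-513.8 -476.3   22.5] turn deg [-6.000e-02  6.000e-02  7.666e+01] t 0.15invalid input at $[0]: expected keys x, y, z, wx, wy, wz
```

```bash
python3 -m handwheel '[{"x":-0.3,"y":-0.277,"z":0,"wx":0,"wy":0,"wz":45},{"x":-0.3,"y":-0.277,"z":0,"wx":0,"wy":0,"wz":45},{"x":-0.3,"y":-0.277,"z":0,"wx":0,"wy":0,"wz":45},{"x":-0.3,"y":-0.277,"z":0,"wx":0,"wy":0,"wz":45},{"x":-0.3,"y":-0.277,"z":0,"wx":0,"wy":0,"wz":45},{"x":-0.3,"y":-0.277,"z":0,"wx":0,"wy":0,"wz":45},{"x":-0.3,"y":-0.277,"z":0,"wx":0,"wy":0,"wz":45},{"x":-0.3,"y":-0.277,"z":0,"wx":0,"wy":0,"wz":45},{"x":-0.3,"y":-0.277,"z":0,"wx":0,"wy":0,"wz":45},{"x":-0.3,"y":-0.277,"z":0,"wx":0,"wy":0,"wz":45}]'
python3 -c "
from h import *
go([.54,.05,.2],Rdown(0))"
```

```text
time: 0.98
position: [0.3795, 0.2904, 0.2226]
tool_rot: [1.534, 2.741, 0.0]
ft_force: [0.8, 0.2, 0.1]
grip_width: 0.998
grip_force: 0.0
shift mm [-288.8   11.1   22.7] turn deg [2.000e-02 2.000e-02 3.152e+01] t 0.98
```

```bash
python3 -m handwheel '[{"x":-0.289,"y":0.011,"z":0.022,"wx":0,"wy":0,"wz":31.5},{"x":-0.289,"y":0.011,"z":0.022,"wx":0,"wy":0,"wz":31.5},{"x":-0.289,"y":0.011,"z":0.022,"wx":0,"wy":0,"wz":31.5},{"x":-0.289,"y":0.011,"z":0.022,"wx":0,"wy":0,"wz":31.5},{"x":-0.289,"y":0.011,"z":0.022,"wx":0,"wy":0,"wz":31.5},{"x":-0.289,"y":0.011,"z":0.022,"wx":0,"wy":0,"wz":31.5},{"x":-0.289,"y":0.011,"z":0.022,"wx":0,"wy":0,"wz":31.5},{"x":-0.289,"y":0.011,"z":0.022,"wx":0,"wy":0,"wz":31.5},{"x":-0.289,"y":0.011,"z":0.022,"wx":0,"wy":0,"wz":31.5}]'
python3 - <<'E'
from h import *
s=ctrl.get_state(); w=ctrl.get_image("wrist"); np.savez("w1.npz",**w,pos=s["position"],rot=s["tool_rot"])
cv2.imwrite("pics/w1.png",w["image"][:,:,::-1])
E
```

```text
time: 1.73
position: [0.5395, 0.0505, 0.2001]
tool_rot: [2.224, 2.218, -0.002]
ft_force: [-0.1, 0.9, 0.2]
grip_width: 1.0
grip_force: 0.0
```

View pics/w1.png

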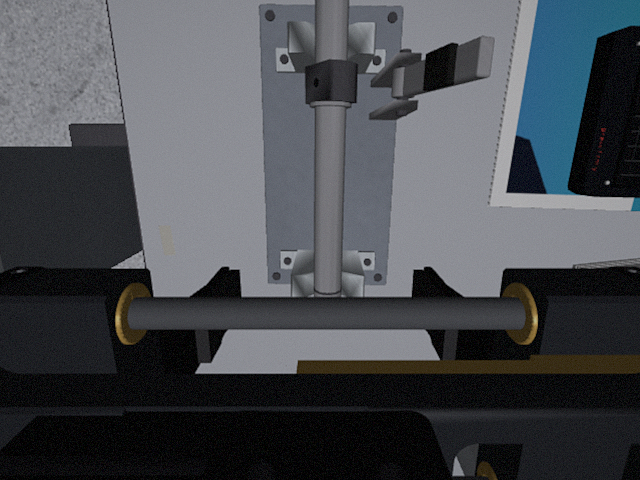

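The wrist view shows the hub at (331,83) with its screw hole at (317,83), so one flat faces up towards the robot (-x). The plate corners are at (261,5), (403,5), (267,283) and (386,284). I'll enlarge the hub and work out the pose.

```bash
cat >> h.py <<'E'
def wload(f):
    d=np.load(f); T=np.eye(4); T[:3,:3]=R.from_rotvec(d["rot"]).as_matrix(); T[:3,3]=d["pos"]
    return d,T@d["hand_eye"]
def wshot(n,box,f):
    s=ctrl.get_state(); w=ctrl.get_image("wrist"); np.savez(n+".npz",**w,pos=s["position"],rot=s["tool_rot"])
    a=w["image"][:,:,::-1][box[1]:box[3],box[0]:box[2]]
    cv2.imwrite(f"pics/{n}.png",cv2.resize(a,None,fx=f,fy=f,interpolation=cv2.INTER_CUBIC))
E
python3 - <<'E'
from h import *
a=cv2.imread("pics/w1.png")[40:120,280:400]
a=cv2.convertScaleAbs(a,alpha=1.8)
cv2.imwrite("pics/w1c.png",cv2.resize(a,None,fx=6.5,fy=6.5,interpolation=cv2.INTER_CUBIC))
d,T=wload("w1.npz")
print("cam",T[:3,3].round(3))
for u,v,z in[(261,5,.012),(403,5,.012),(267,283,.012),(386,284,.012),(331.5,120,.085),(328.5,280,.085),(332,20,.085)]: print(ray(d,u,v,z,T).round(4))
E
```

```text
cam [0.539 0.12  0.362]
[0.4808 0.241  0.012 ]
[0.6077 0.2406 0.012 ]
[ 0.4737 -0.026   0.012 ]
[ 0.6038 -0.0274  0.012 ]
[0.543  0.1383 0.085 ]
[0.5406 0.0071 0.085 ]
[0.5433 0.2061 0.085 ]
```

View pics/w1c.png

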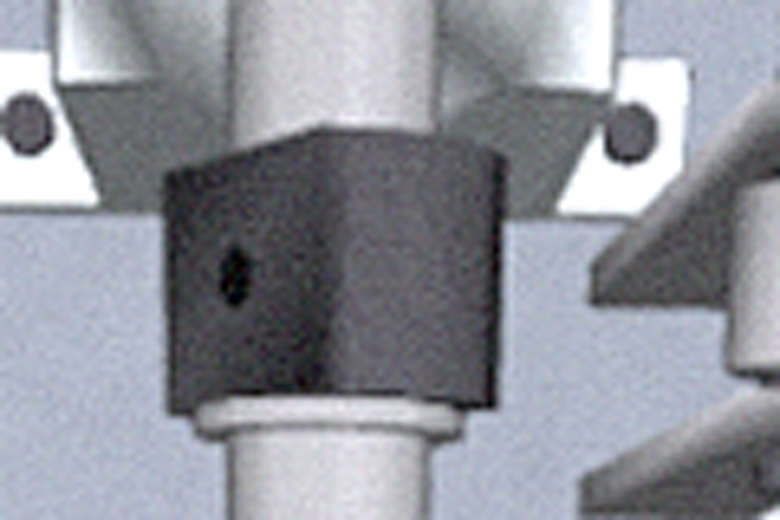

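```bash
cat >> h.py <<'E'
def proj(d,T,p):
    c=(np.linalg.inv(T)@np.append(p,1))[:3]; q=d["K"]@c; return q[:2]/q[2]
E
python3 - <<'E'
from h import *
from scipy.optimize import least_squares
d,T=wload("w1.npz")
y=np.array([np.sin(np.radians(.9)),np.cos(np.radians(.9)),0]); x=np.array([y[1],-y[0],0]); z=np.array([0,0,1.])
# observed full-image px: hole; edge top-far, edge near; left sil far/near ; right sil far/near ; v of near bottom
c=lambda u,v:np.array([280+u/6.5,40+v/6.5])
def model(p):
    a,x0,y0=p; o=np.array([x0,y0,.085])
    P=lambda r,ang,yy: proj(d,T,o+yy*y-r*np.sin(ang)*x+r*np.cos(ang)*z)
    b=np.arccos(13/20)
    right=lambda yy:max(P(.02,-t,yy)[0] for t in np.linspace(.8,2,60))
    return np.array([*P(.013,a,0),*P(.02,a-b,.013),P(.02,a-b,-.013)[0],P(.02,a+b,.013)[0],P(.02,a+b,-.013)[0],right(.013),right(-.013)])
obs=np.array([*c(236,275),*c(320,126),c(330,0)[0],c(165,0)[0],c(168,0)[0],c(505,0)[0],c(497,0)[0]])
for a0 in(.7,1.1):
    r=least_squares(lambda p:model(p)-obs,[a0,.543,.162],x_scale=[.1,.01,.01]); print(r.x,np.degrees(r.x[0]),((model(r.x)-obs)*6.5).round(1))
E
```

```text
[0.91220172 0.54250089 0.16329786] 52.26530846750241 [ 3.   2.2  5.4 -1.8 -8.5 -3.1 -5.5  4.4  4.1]
[0.91220173 0.54250089 0.16329786] 52.26530908409004 [ 3.   2.2  5.4 -1.8 -8.5 -3.1 -5.5  4.4  4.1]
```

```bash
python3 - <<'E'
from h import *
t=np.radians(-26); g=np.array([.5414,.047,.085]); M=Rdown(np.radians(-.9),t)
for b in(.07,0): go(g+M[:,2]*(.0187-b),M)
E
```

```text
shift mm [ -5.6 -19.9  69. ] turn deg [-26.06  -0.21   0.93] t 1.78
shift mm [ -6.1  10.9 131.9] turn deg [-26.06  -0.21   0.93] t 1.78
```

```bash
python3 -m handwheel '[{"x":-0.0055,"y":-0.02,"z":0.069,"wx":-26,"wy":0,"wz":0.9},{"x":-0.0055,"y":-0.02,"z":0.069,"wx":-26,"wy":0,"wz":0.9},{"x":-0.0055,"y":-0.02,"z":0.069,"wx":-26,"wy":0,"wz":0.9},{"x":-0.0055,"y":-0.02,"z":0.069,"wx":-26,"wy":0,"wz":0.9},{"x":-0.0055,"y":-0.02,"z":0.069,"wx":-26,"wy":0,"wz":0.9},{"x":-0.0055,"y":-0.02,"z":0.069,"wx":-26,"wy":0,"wz":0.9}]' 0.06 10
python3 - <<'E'
from h import *
t=np.radians(-26); g=np.array([.5414,.047,.085]); M=Rdown(np.radians(-.9),t)
go(g+M[:,2]*(.0187),M); print(ctrl.get_state()["joint_positions"])
wshot("w2",(0,0,640,480),1)
E
```

```text
time: 2.28
position: [0.5167, 0.0497, 0.1308]
tool_rot: [1.981, 1.963, 0.455]
ft_force: [-0.1, 0.2, 1.3]
grip_width: 0.709
grip_force: 0.0
shift mm [-2.8  2.3 70.7] turn deg [-0.16 -0.41  0.27] t 2.28
[-0.6961446  -0.24453547  0.4377184   2.28203197  0.34255526  0.66671054
 -0.48222626]
```

View pics/w2.png

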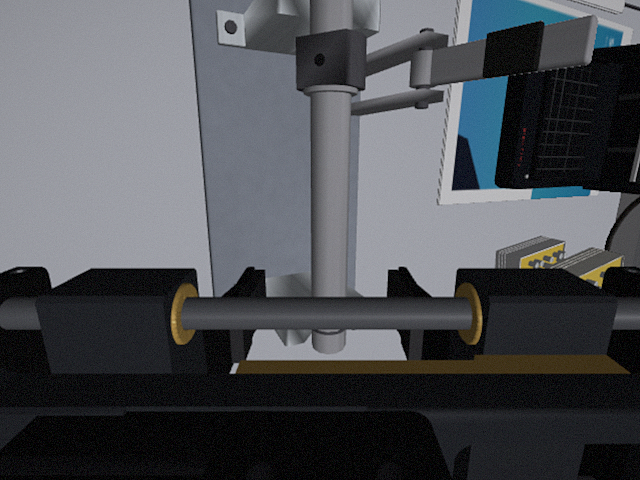

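The hub's flat now faces roughly along the tool axis and the shaft (u≈329) lies midway between the fingers (250 and 403). Next I go down and close.

```bash
python3 -m handwheel '[{"x":-0.003,"y":0.002,"z":0.035,"wx":0,"wy":0,"wz":0},{"x":-0.003,"y":0.002,"z":0.06,"wx":0,"wy":0,"wz":0},{"x":-0.003,"y":0.002,"z":0.0705,"wx":0,"wy":0,"wz":0},{"x":-0.003,"y":0.002,"z":0.0705,"wx":0,"wy":0,"wz":0},{"x":-0.003,"y":0.002,"z":0.0705,"wx":0,"wy":0,"wz":0}]'
python3 - <<'E'
from h import *
t=np.radians(-26); g=np.array([.5414,.047,.085]); M=Rdown(np.radians(-.9),t)
go(g+M[:,2]*(.0187),M); print(ctrl.get_state()["joint_positions"].round(3) if 0 else np.round(ctrl.get_state()["joint_positions"],3))
E
python3 -m handwheel '[{"x":0,"y":0,"z":0,"wx":0,"wy":0,"wz":0},{"x":0,"y":0,"z":0,"wx":0,"wy":0,"wz":0},{"x":0,"y":0,"z":0,"wx":0,"wy":0,"wz":0},{"x":0,"y":0,"z":0,"wx":0,"wy":0,"wz":0},{"x":0,"y":0,"z":0,"wx":0,"wy":0,"wz":0},{"x":0,"y":0,"z":0,"wx":0,"wy":0,"wz":0}]' 0.018 12
```

```text
time: 2.75
position: [0.5541, 0.045, 0.0702]
tool_rot: [1.982, 1.956, 0.454]
ft_force: [0.8, 0.3, 0.7]
grip_width: 0.692
grip_force: 0.0
shift mm [ 1.8 -4.9 -0.2] turn deg [ 0.04 -0.18  0.11] t 2.75
[-0.718 -0.047  0.53   2.273  0.237  0.473 -0.384]
time: 3.25
position: [0.5513, 0.0449, 0.0692]
tool_rot: [1.983, 1.957, 0.455]
ft_force: [-9.0, 0.9, 2.5]
grip_width: 0.319
grip_force: 3.8
```

```bash
python3 -m handwheel '[{"x":0,"y":-0.002,"z":0,"wx":0,"wy":0,"wz":0},{"x":0,"y":-0.003,"z":0,"wx":0,"wy":0,"wz":0},{"x":0,"y":-0.003,"z":0,"wx":0,"wy":0,"wz":0},{"x":0,"y":-0.003,"z":0,"wx":0,"wy":0,"wz":0}]'
python3 - <<'E'
from h import *
t=np.radians(-26); g=np.array([.5414,.047,.085]); M=Rdown(np.radians(-.9),t)
go(g+M[:,2]*(.0187),M)
E
```

```text
time: 3.58
position: [0.5493, 0.0448, 0.0679]
tool_rot: [1.982, 1.956, 0.456]
ft_force: [1.2, 0.4, -0.4]
grip_width: 0.273
grip_force: 12.0
shift mm [ 2.1  0.4 -0.1] turn deg [ 0.04 -0.28  0.08] t 3.58
```

```bash
python3 -m handwheel '[{"x":0,"y":-0.00195,"z":-0.0001,"wx":6,"wy":0,"wz":0},{"x":0,"y":-0.0039,"z":-0.0004,"wx":12,"wy":0,"wz":0},{"x":0,"y":-0.0058,"z":-0.0009,"wx":18,"wy":0,"wz":0},{"x":0,"y":-0.0076,"z":-0.0016,"wx":24,"wy":0,"wz":0},{"x":0,"y":-0.00935,"z":-0.0025,"wx":30,"wy":0,"wz":0},{"x":0,"y":-0.00935,"z":-0.0025,"wx":30,"wy":0,"wz":0}]' - 20
python3 - <<'E'
from h import *
t=np.radians(26); g=np.array([.5414,.045,.085]); M=Rdown(np.radians(-.9),t)
go(g+M[:,2]*(.0187),M);print(np.round(ctrl.get_state()["joint_positions"],3))
E
```

```text
time: 4.08
position: [0.5395, 0.0457, 0.0647]
tool_rot: [-2.192, -2.167, 0.086]
ft_force: [-6.6, 3.0, 6.8]
grip_width: 0.266
grip_force: 20.0
shift mm [-0.6 -6.5 -3. ] turn deg [ 2.139e+01 -1.000e-02  2.500e-01] t 4.08
[-0.629  0.32   0.588  1.849 -0.204  1.113  0.03 ]
```

```bash
python3 -m handwheel '[{"x":0,"y":-0.00195,"z":-0.0001,"wx":6,"wy":0,"wz":0},{"x":0,"y":-0.0039,"z":-0.0004,"wx":12,"wy":0,"wz":0},{"x":0,"y":-0.0058,"z":-0.0009,"wx":18,"wy":0,"wz":0},{"x":0,"y":-0.0071,"z":-0.0014,"wx":22,"wy":0,"wz":0},{"x":0,"y":-0.0071,"z":-0.0014,"wx":22,"wy":0,"wz":0},{"x":0,"y":-0.0071,"z":-0.0014,"wx":22,"wy":0,"wz":0},{"x":0,"y":-0.0071,"z":-0.0014,"wx":22,"wy":0,"wz":0}]'
python3 - <<'E'
from h import *
t=np.radians(26); g=np.array([.5414,.045,.085]); M=Rdown(np.radians(-.9),t)
go(g+M[:,2]*(.0187),M);print(np.round(ctrl.get_state()["joint_positions"],3))
wshot("w3",(270,0,390,90),6.5)
E
```

```text
time: 4.67
position: [0.5321, 0.0454, 0.0667]
tool_rot: [-1.978, -1.955, 0.449]
ft_force: [-0.3, 1.1, -1.7]
grip_width: 0.266
grip_force: 20.0
shift mm [-0.2  0.3 -1.8] turn deg [-0.04 -0.09  0.27] t 4.67
[-0.495  0.61   0.549  1.541 -0.294  1.54   0.11 ]
```

View pics/w3.png

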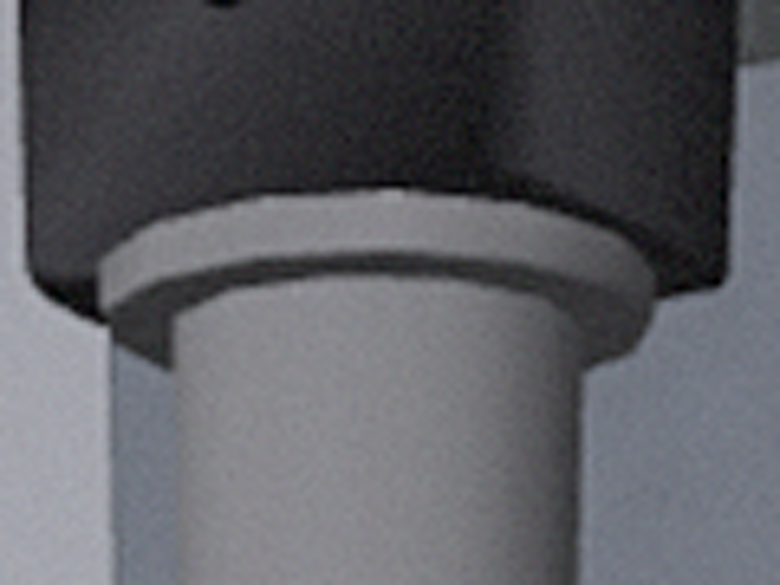

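```bash
python3 - <<'E'
from h import *
d,T=wload("w3.npz"); y=np.array([.0157,1,0]); x=np.array([1,-.0157,0]); z=np.array([0,0,1.])
o=np.array([.5422,.163,.085])
print("shaft mid",proj(d,T,o-.03*y),"obs u 327.9")
b=np.arccos(.65)
for a in(-10,-5,0,5,10):
    r=np.radians(a); P=lambda R_,g,yy:proj(d,T,o+yy*y-R_*np.sin(g)*x+R_*np.cos(g)*z).round(1)
    print(a,"hole bottom",P(.013,r,-.0025),"edge near R",P(.02,r-b,-.013),"edge near L",P(.02,r+b,-.013))
E
```

```text
shaft mid [326.71964278  95.08202996] obs u 327.9
-10 hole bottom [316.3   0.4] edge near R [360.8  32.1] edge near L [275.   39.3]
-5 hole bottom [313.1   0.8] edge near R [356.5  31.2] edge near L [273.8  40.7]
0 hole bottom [310.1   1.3] edge near R [351.8  30.4] edge near L [273.1  42. ]
5 hole bottom [307.1   2. ] edge near R [346.8  29.7] edge near L [272.8  43.4]
10 hole bottom [304.4   2.7] edge near R [341.6  29.2] edge near L [272.9  44.8]
```

The hole's lower edge is at (304,0) and the flat's edge at about u=345, so the flat is still roughly 8–10° short. I'll roll it 9° more, then release and look from above.

```bash
python3 -m handwheel '[{"x":0,"y":-0.0015,"z":-0.0001,"wx":4.5,"wy":0,"wz":0},{"x":0,"y":-0.0029,"z":-0.0002,"wx":9,"wy":0,"wz":0},{"x":0,"y":-0.0029,"z":-0.0002,"wx":9,"wy":0,"wz":0},{"x":0,"y":-0.0029,"z":-0.0002,"wx":9,"wy":0,"wz":0}]'
python3 -m handwheel '[{"x":0,"y":0,"z":0,"wx":0,"wy":0,"wz":0},{"x":0,"y":0,"z":0,"wx":0,"wy":0,"wz":0},{"x":0,"y":0,"z":0,"wx":0,"wy":0,"wz":0},{"x":0,"y":0,"z":0,"wx":0,"wy":0,"wz":0},{"x":0,"y":0,"z":0,"wx":0,"wy":0,"wz":0}]' 0.06
python3 - <<'E'
from h import *
M=Rdown(np.radians(-.9),np.radians(35))
s=ctrl.get_state(); go(np.array(s["position"])-.07*M[:,2],M)
go([.5425,.08,.19],Rdown(np.radians(-.9)))
E
```

```text
time: 5.05
position: [0.5295, 0.045, 0.0683]
tool_rot: [-1.88, -1.859, 0.583]
ft_force: [-2.5, 0.8, -2.6]
grip_width: 0.268
grip_force: 20.0
time: 5.47
position: [0.5305, 0.0451, 0.07]
tool_rot: [-1.882, -1.861, 0.58]
ft_force: [0.3, -1.1, -0.4]
grip_width: 0.561
grip_force: 0.0
shift mm [  0.1   0.2 -70. ] turn deg [ 0.14 -0.07  0.3 ] t 5.47
shift mm [  35.5  -59.  -105. ] turn deg [-34.86  -0.16   0.26] t 5.47
```

```bash
python3 -m handwheel '[{"x":0,"y":0,"z":-0.04,"wx":0,"wy":0,"wz":0},{"x":0,"y":0,"z":-0.08,"wx":0,"wy":0,"wz":0},{"x":0.0355,"y":-0.059,"z":-0.105,"wx":-35,"wy":0,"wz":0.3},{"x":0.0355,"y":-0.059,"z":-0.105,"wx":-35,"wy":0,"wz":0.3},{"x":0.0355,"y":-0.059,"z":-0.105,"wx":-35,"wy":0,"wz":0.3},{"x":0.0355,"y":-0.059,"z":-0.105,"wx":-35,"wy":0,"wz":0.3},{"x":0.0355,"y":-0.059,"z":-0.105,"wx":-35,"wy":0,"wz":0.3},{"x":0.0355,"y":-0.059,"z":-0.105,"wx":-35,"wy":0,"wz":0.3},{"x":0.0355,"y":-0.059,"z":-0.105,"wx":-35,"wy":0,"wz":0.3}]'
python3 - <<'E'
from h import *
wshot("w4",(270,80,470,230),4)
E
```

```text
time: 6.22
position: [0.5405, 0.0805, 0.1902]
tool_rot: [-2.236, -2.201, -0.007]
ft_force: [0.4, 0.7, -0.4]
grip_width: 0.689
grip_force: 0.0
```

View pics/w4.png

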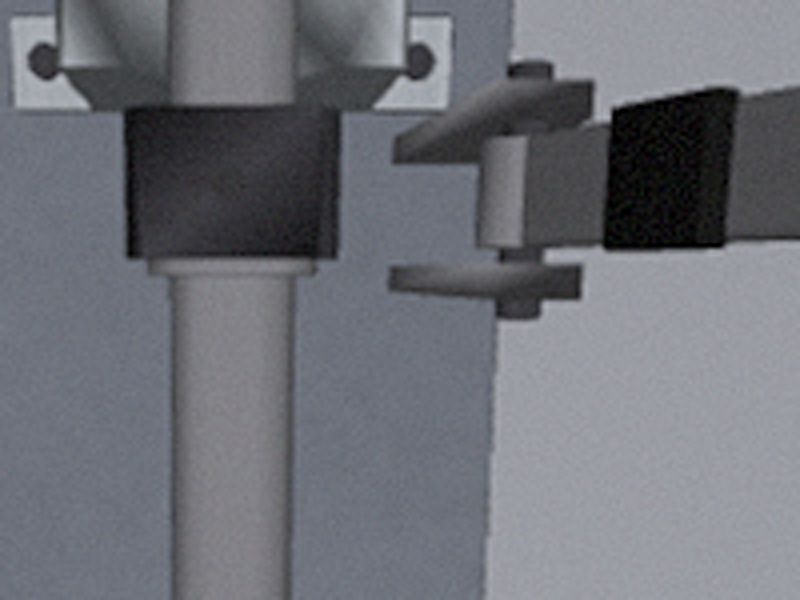

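The hub spans u 128–340 in the crop, but it is too dark to see the hole. I'll use numeric profiles instead.

```bash
python3 - <<'E'
from h import *
d,T=wload("w4.npz"); y=np.array([.0157,1,0]); x=np.array([1,-.0157,0]); z=np.array([0,0,1.])
g=cv2.cvtColor(d["image"],cv2.COLOR_RGB2GRAY).astype(float)
o=np.array([.5422,.163,.085]); b=np.arccos(.65)
print("axis",proj(d,T,o).round(1))
for a in(-10,0,10):
    r=np.radians(a); P=lambda R_,gg,yy:proj(d,T,o+yy*y-R_*np.sin(gg)*x+R_*np.cos(gg)*z).round(1).tolist()
    print(a,"hole",P(.013,r,0),"R",P(.02,r-b,0),"L",P(.02,r+b,0))
print("cols",list(range(300,358)))
for v0 in(108,113,118,123,128,133,138,141): print(v0,g[v0:v0+4,300:358].mean(0).round(0).astype(int).tolist())
E
```

```text
axis [327.6 127.6]
-10 hole [330.8, 126.6] R [351.7, 126.8] L [309.5, 126.3]
0 hole [327.6, 126.5] R [349.1, 126.5] L [306.2, 126.5]
10 hole [324.5, 126.6] R [345.8, 126.3] L [303.5, 126.8]
cols [300, 301, 302, 303, 304, 305, 306, 307, 308, 309, 310, 311, 312, 313, 314, 315, 316, 317, 318, 319, 320, 321, 322, 323, 324, 325, 326, 327, 328, 329, 330, 331, 332, 333, 334, 335, 336, 337, 338, 339, 340, 341, 342, 343, 344, 345, 346, 347, 348, 349, 350, 351, 352, 353, 354, 355, 356, 357]
108 [94, 31, 18, 18, 26, 30, 28, 26, 30, 28, 33, 32, 32, 34, 35, 32, 33, 34, 37, 36, 39, 40, 40, 44, 43, 49, 42, 47, 46, 44, 48, 52, 50, 52, 51, 52, 55, 55, 56, 57, 58, 59, 60, 60, 60, 62, 60, 58, 59, 56, 51, 48, 46, 39, 36, 85, 116, 110]
113 [100, 35, 19, 26, 32, 33, 31, 30, 34, 36, 36, 33, 35, 37, 41, 42, 40, 41, 43, 43, 46, 44, 46, 50, 49, 49, 52, 48, 52, 54, 54, 56, 54, 57, 56, 58, 60, 59, 58, 61, 59, 58, 57, 59, 57, 56, 56, 53, 53, 50, 42, 42, 46, 40, 36, 86, 119, 115]
118 [102, 55, 12, 27, 38, 34, 37, 37, 39, 43, 43, 39, 42, 43, 46, 47, 44, 49, 47, 50, 51, 52, 51, 54, 52, 55, 58, 57, 58, 58, 59, 58, 5
[... 608 characters left out ...]
41, 53, 52, 51, 52, 54, 53, 59, 54, 58, 60, 62, 62, 60, 60, 58, 58, 58, 56, 58, 54, 56, 52, 52, 51, 51, 49, 48, 50, 45, 46, 44, 44, 47, 41, 42, 38, 40, 38, 37, 37, 32, 37, 32, 34, 31, 44, 47, 44, 34, 60, 104, 116, 112]
138 [110, 73, 14, 23, 37, 52, 60, 59, 61, 60, 62, 61, 64, 58, 60, 59, 58, 57, 56, 53, 54, 54, 52, 51, 46, 51, 47, 46, 45, 45, 46, 42, 43, 41, 38, 37, 40, 38, 38, 34, 36, 30, 34, 32, 29, 30, 25, 30, 24, 34, 46, 48, 45, 35, 61, 102, 117, 112]
141 [109, 77, 22, 30, 41, 56, 65, 60, 61, 62, 61, 62, 60, 62, 60, 58, 58, 56, 56, 55, 55, 57, 54, 55, 52, 54, 53, 51, 47, 51, 48, 47, 46, 45, 44, 44, 43, 42, 42, 42, 39, 40, 38, 33, 33, 32, 28, 29, 24, 37, 47, 51, 49, 36, 75, 113, 116, 111]
```

```bash
python3 -m handwheel '[{"x":-0.03,"y":-0.02,"z":-0.01,"wx":0,"wy":0,"wz":0},{"x":-0.03,"y":-0.03,"z":-0.01,"wx":0,"wy":0,"wz":0},{"x":-0.03,"y":-0.03,"z":-0.01,"wx":0,"wy":0,"wz":0},{"x":-0.03,"y":-0.03,"z":-0.01,"wx":0,"wy":0,"wz":0}]'
python3 - <<'E'
from h import *
wshot("w5",(300,30,400,130),1)
d,T=wload("w5.npz"); print(d["pos"])
u,v=proj(d,T,np.array([.5428,.163,.092])).astype(int); print(u,v)
f=lambda f,u,v:cv2.resize(np.clip(cv2.cvtColor(np.load(f)["image"],cv2.COLOR_RGB2BGR)[v-25:v+25,u-33:u+33].astype(float)*2.8,0,255).astype(np.uint8),None,fx=8,fy=8,interpolation=cv2.INTER_CUBIC)[:,:]
im=np.hstack([f("w5.npz",u,v),f("w4.npz",328,127)]); im=cv2.resize(im,(800,int(im.shape[0]*800/im.shape[1]))); cv2.imwrite("pics/w45.png",im)
E
```

```text
time: 6.6
position: [0.5133, 0.0506, 0.1995]
tool_rot: [-2.241, -2.201, -0.003]
ft_force: [0.0, 0.3, -0.5]
grip_width: 0.689
grip_force: 0.0
[0.51330858 0.05059422 0.19947686]
364 83
```

View pics/w45.png

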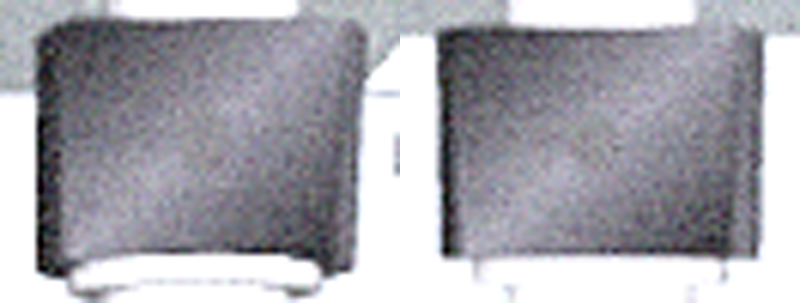

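```bash
python3 - <<'E'
from h import *
from scipy.optimize import least_squares
y=np.array([.0157,1,0]); x=np.array([1,-.0157,0]); z=np.array([0,0,1.]); b=np.arccos(.65)
d5,T5=wload("w5.npz"); g=cv2.cvtColor(d5["image"],cv2.COLOR_RGB2GRAY).astype(float)
for v0 in(76,82,88): print(v0,list(zip(range(334,346),g[v0:v0+6,334:346].mean(0).astype(int).tolist())),list(zip(range(378,396),g[v0:v0+6,378:396].mean(0).astype(int).tolist())))
def pred(f,a,x0):
    d,T=wload(f); o=np.array([x0,.163,.085]); P=lambda gg:proj(d,T,o-.02*np.sin(gg)*x+.02*np.cos(gg)*z)[0]
    t=np.r_[np.linspace(a+b,np.pi,40),np.linspace(-np.pi,a-b,40)]; s=[P(q) for q in t]
    return np.array([min(s),P(a+b),P(a-b),max(s)])
for f,ob in(("w4.npz",[301.2,304,349.8,354.2]),("w5.npz",[337.3,341.4,386,390.4])):
    r=least_squares(lambda p:pred(f,*p)-ob,[0.05,.5425],x_scale=[.1,.01]); print(f,np.degrees(r.x[0]),r.x[1],r.fun.round(1), [pred(f,np.radians(q),r.x[1]).round(1).tolist() for q in(0,5)])
E
```

```text
76 [(334, 113), (335, 116), (336, 94), (337, 14), (338, 19), (339, 23), (340, 27), (341, 37), (342, 40), (343, 38), (344, 41), (345, 40)] [(378, 51), (379, 49), (380, 48), (381, 49), (382, 46), (383, 46), (384, 45), (385, 43), (386, 40), (387, 38), (388, 41), (389, 39), (390, 63), (391, 102), (392, 112), (393, 108), (394, 109), (395, 106)]
82 [(334, 112), (335, 116), (336, 96), (337, 11), (338, 20), (339, 20), (340, 27), (341, 42), (342, 46), (343, 47), (344, 48), (345, 48)] [(378, 41), (379, 45), (380, 42), (381, 41), (382, 42), (383, 38), (384, 39), (385, 38), (386, 34), (387, 39), (388, 46), (389, 34), (390, 78), (391, 117), (392, 111), (393, 109), (394, 113), (395, 102)]
88 [(334, 113), (335, 116), (336, 93), (337, 10), (338, 17), (339, 22), (340, 25), (341, 46), (342, 53), (343, 51), (344, 52), (345, 53)] [(378, 37), (379, 38), (380, 36), (381, 31), (382, 38), (383, 33), (384, 34), (385, 29), (386, 33), (387, 42), (388, 44), (389, 42), (390, 85), (391, 115), (392, 112), (393, 112), (394, 110), (395, 110)]
w4.npz 2.3190261701449404 0.5422186542738762 [-0.5  1.5 -1.3  0.4] [[300.6, 306.2, 349.2, 354.6], [300.7, 304.8, 347.6, 354.6]]
w5.npz 6.160685819702324 0.5426406651396058 [-0.5  0.8 -0.8  0.5] [[336.8, 344.1, 387.0, 390.9], [336.8, 342.5, 385.6, 390.9]]
```

```bash
python3 - <<'E'
from h import *
d=np.load("scene0.npz")
for u,v in[(425,215),(610,272),(570,335)]: print(ray(d,245+u/5.5,180+v/5.5,0).round(3))
y=np.array([.0157,1,0]); x=np.array([1,-.0157,0]); z=np.array([0,0,1.]); h=np.array([.592,.162,.106])
for f in("w1.npz","w2.npz","w4.npz"):
    w,T=wload(f); print(f,[(q,proj(w,T,h+.08*(-np.cos(q)*x+np.sin(q)*z)).round(0).tolist()) for q in(1.5,1.6,1.7,1.8,1.9)])
B=np.array([[-1,0,0],[0,1,0],[0,0,-1.]]); M=R.from_euler('z',-.9,degrees=True).as_matrix()@B
go([.60,.1,.26],M); go([.65,.162,.26],M); go([.65,.162,.145],M)
E
```

```text
[0.806 0.224 0.   ]
[0.808 0.081 0.   ]
[0.718 0.056 0.   ]
w1.npz [(1.5, [428.0, 50.0]), (1.6, [445.0, 51.0]), (1.7, [462.0, 51.0]), (1.8, [477.0, 52.0]), (1.9, [492.0, 54.0])]
w2.npz [(1.5, [559.0, 22.0]), (1.6, [573.0, 25.0]), (1.7, [583.0, 29.0]), (1.8, [591.0, 33.0]), (1.9, [595.0, 37.0])]
w4.npz [(1.5, [424.0, 116.0]), (1.6, [442.0, 116.0]), (1.7, [459.0, 116.0]), (1.8, [474.0, 116.0]), (1.9, [489.0, 117.0])]
shift mm [ 50.5  85.9 -60.7] turn deg [ 8.000e-02 -4.000e-02 -9.008e+01] t 6.65
shift mm [113.4 134.8 -60.6] turn deg [ 8.000e-02 -4.000e-02 -9.008e+01] t 6.65
shift mm [113.2 134.8  54.4] turn deg [ 8.000e-02 -4.000e-02 -9.008e+01] t 6.65
```

```bash
python3 -m handwheel '[{"x":0,"y":0,"z":-0.04,"wx":0,"wy":0,"wz":-7},{"x":0,"y":0.02,"z":-0.062,"wx":0,"wy":0,"wz":-14},{"x":0.03,"y":0.05,"z":-0.062,"wx":0,"wy":0,"wz":-21},{"x":0.05,"y":0.08,"z":-0.062,"wx":0,"wy":0,"wz":-28},{"x":0.07,"y":0.1,"z":-0.062,"wx":0,"wy":0,"wz":-35},{"x":0.09,"y":0.12,"z":-0.062,"wx":0,"wy":0,"wz":-42},{"x":0.11,"y":0.135,"z":-0.062,"wx":0,"wy":0,"wz":-49},{"x":0.1135,"y":0.135,"z":-0.062,"wx":0,"wy":0,"wz":-56},{"x":0.1135,"y":0.135,"z":-0.062,"wx":0,"wy":0,"wz":-63},{"x":0.1135,"y":0.135,"z":-0.062,"wx":0,"wy":0,"wz":-70}]' 0 10
python3 - <<'E'
from h import *
B=np.array([[-1,0,0],[0,1,0],[0,0,-1.]]); M=R.from_euler('z',-.9,degrees=True).as_matrix()@B
go([.65,.162,.26],M); go([.65,.162,.145],M);print(np.round(ctrl.get_state()["joint_positions"],3))
E
```

```text
time: 7.48
position: [0.6499, 0.1636, 0.2592]
tool_rot: [-0.558, -3.089, -0.0]
ft_force: [0.6, -0.8, -0.8]
grip_width: 0.038
grip_force: 0.0
shift mm [-0.7 -1.5 -0.8] turn deg [ 1.000e-02 -1.200e-01 -1.959e+01] t 7.48
shift mm [ -0.9  -1.4 114.2] turn deg [ 1.000e-02 -1.200e-01 -1.959e+01] t 7.48
[-0.632  0.372  0.471  1.354 -0.167  1.457  1.043]
```

```bash
python3 -m handwheel '[{"x":-0.001,"y":-0.0015,"z":0,"wx":0,"wy":0,"wz":-7},{"x":-0.001,"y":-0.0015,"z":0.02,"wx":0,"wy":0,"wz":-14},{"x":-0.001,"y":-0.0015,"z":0.05,"wx":0,"wy":0,"wz":-19.5},{"x":-0.001,"y":-0.0015,"z":0.08,"wx":0,"wy":0,"wz":-19.5},{"x":-0.001,"y":-0.0015,"z":0.112,"wx":0,"wy":0,"wz":-19.5},{"x":-0.001,"y":-0.0015,"z":0.112,"wx":0,"wy":0,"wz":-19.5},{"x":-0.001,"y":-0.0015,"z":0.112,"wx":0,"wy":0,"wz":-19.5}]' 0 10
python3 - <<'E'
from h import *
B=np.array([[-1,0,0],[0,1,0],[0,0,-1.]]); M=R.from_euler('z',-.9,degrees=True).as_matrix()@B
go([.60,.162,.15],M); go([.56,.162,.15],M);print(np.round(ctrl.get_state()["joint_positions"],3))
E
```

```text
time: 8.07
position: [0.6484, 0.1606, 0.1467]
tool_rot: [-0.039, -3.136, -0.0]
ft_force: [-0.1, 0.1, 1.2]
grip_width: 0.005
grip_force: 0.0
shift mm [48.4  0.2 -3. ] turn deg [ 0.01 -0.28 -0.53] t 8.07
shift mm [88.4 -0.8 -2.8] turn deg [ 0.01 -0.28 -0.53] t 8.07
[-0.589  0.421  0.405  1.508 -0.172  1.253  1.385]
```

```bash
python3 -m handwheel '[{"x":0.01,"y":0,"z":0,"wx":0,"wy":0,"wz":0},{"x":0.02,"y":0,"z":0,"wx":0,"wy":0,"wz":0},{"x":0.03,"y":0,"z":0,"wx":0,"wy":0,"wz":0},{"x":0.04,"y":0,"z":0,"wx":0,"wy":0,"wz":0},{"x":0.05,"y":0,"z":0,"wx":0,"wy":0,"wz":0},{"x":0.06,"y":0,"z":0,"wx":0,"wy":0,"wz":0},{"x":0.07,"y":0,"z":0,"wx":0,"wy":0,"wz":0},{"x":0.08,"y":-0.001,"z":0,"wx":0,"wy":0,"wz":0},{"x":0.09,"y":-0.001,"z":0,"wx":0,"wy":0,"wz":0},{"x":0.09,"y":-0.001,"z":0,"wx":0,"wy":0,"wz":0}]'
```

```text
time: 8.9
position: [0.5569, 0.1616, 0.1494]
tool_rot: [-0.039, -3.139, -0.004]
ft_force: [0.2, 0.8, 0.0]
grip_width: 0.004
grip_force: 0.0
```

```bash
python3 -m handwheel '[{"x":0,"y":0,"z":-0.036,"wx":0,"wy":0,"wz":0},{"x":0.015,"y":0,"z":-0.036,"wx":0,"wy":0,"wz":0},{"x":0.03,"y":0,"z":-0.036,"wx":0,"wy":0,"wz":0},{"x":0.03,"y":0,"z":-0.02,"wx":0,"wy":0,"wz":0},{"x":0.03,"y":0,"z":-0.008,"wx":0,"wy":0,"wz":0},{"x":0.03,"y":0,"z":0.004,"wx":0,"wy":0,"wz":0},{"x":0.03,"y":0,"z":0.016,"wx":0,"wy":0,"wz":0},{"x":0.03,"y":0,"z":0.025,"wx":0,"wy":0,"wz":0},{"x":0.03,"y":0,"z":0.03,"wx":0,"wy":0,"wz":0},{"x":0.03,"y":0,"z":0.03,"wx":0,"wy":0,"wz":0}]'
```

```text
time: 9.73
position: [0.5285, 0.1616, 0.1176]
tool_rot: [-0.041, -3.139, -0.001]
ft_force: [-0.7, -0.5, 1.4]
grip_width: 0.007
grip_force: 0.0
```

```bash
python3 -m handwheel '[{"x":0,"y":0,"z":0.002,"wx":0,"wy":0,"wz":0},{"x":0,"y":0,"z":0.004,"wx":0,"wy":0,"wz":0},{"x":0,"y":0,"z":0.005,"wx":0,"wy":0,"wz":0},{"x":0,"y":0,"z":0.005,"wx":0,"wy":0,"wz":0}]'
python3 -m handwheel '[{"x":0,"y":0,"z":0.001,"wx":0,"wy":0,"wz":0},{"x":0,"y":0,"z":0.002,"wx":0,"wy":0,"wz":0},{"x":0,"y":0,"z":0.002,"wx":0,"wy":0,"wz":0}]'
```

```text
time: 10.07
position: [0.5295, 0.1622, 0.1146]
tool_rot: [0.041, 3.141, 0.004]
ft_force: [0.9, 0.2, -0.2]
grip_width: 0.006
grip_force: 0.0
time: 10.32
position: [0.5293, 0.1622, 0.1124]
tool_rot: [0.041, 3.141, 0.003]
ft_force: [-1.1, 0.2, 0.2]
grip_width: 0.009
grip_force: 0.1
```

```bash
python3 -m handwheel '[{"x":0,"y":0,"z":0.001,"wx":0,"wy":0,"wz":0},{"x":0,"y":0,"z":0.002,"wx":0,"wy":0,"wz":0},{"x":0,"y":0,"z":0.002,"wx":0,"wy":0,"wz":0}]'
python3 -m handwheel '[{"x":0,"y":0,"z":0.001,"wx":0,"wy":0,"wz":0},{"x":0,"y":0,"z":0.001,"wx":0,"wy":0,"wz":0},{"x":0,"y":0,"z":0.001,"wx":0,"wy":0,"wz":0}]'
```

```text
time: 10.57
position: [0.5293, 0.1623, 0.1108]
tool_rot: [0.041, 3.141, 0.004]
ft_force: [-1.3, -1.0, 3.4]
grip_width: 0.004
grip_force: 1.7
time: 10.82
position: [0.5293, 0.1623, 0.1105]
tool_rot: [0.041, 3.141, 0.004]
ft_force: [-2.9, 0.0, 8.4]
grip_width: 0.005
grip_force: 4.0
```

```bash
python3 -m handwheel '[{"x":0,"y":0,"z":0.001,"wx":0,"wy":0,"wz":0},{"x":0,"y":0,"z":0.002,"wx":0,"wy":0,"wz":0},{"x":0,"y":0,"z":0.002,"wx":0,"wy":0,"wz":0},{"x":0,"y":0,"z":0.002,"wx":0,"wy":0,"wz":0}]'
```

```text
time: 11.15
position: [0.5293, 0.1623, 0.11]
tool_rot: [-0.041, -3.141, -0.005]
ft_force: [-7.5, -2.5, 16.8]
grip_width: 0.005
grip_force: 8.5
```

```bash
python3 -m handwheel '[{"x":0,"y":0,"z":-0.01,"wx":0,"wy":0,"wz":0},{"x":0,"y":0,"z":-0.05,"wx":0,"wy":0,"wz":0},{"x":0,"y":0,"z":-0.09,"wx":0,"wy":0,"wz":0},{"x":0,"y":0.02,"z":-0.12,"wx":0,"wy":0,"wz":0},{"x":-0.03,"y":0.06,"z":-0.12,"wx":0,"wy":0,"wz":0},{"x":-0.05,"y":0.1,"z":-0.12,"wx":0,"wy":0,"wz":0},{"x":-0.05,"y":0.13,"z":-0.12,"wx":0,"wy":0,"wz":0},{"x":-0.05,"y":0.13,"z":-0.12,"wx":0,"wy":0,"wz":0}]'
python3 - <<'E'
from h import *
wshot("w6",(0,0,640,480),1); d,T=wload("w6.npz")
y=np.array([.0157,1,0]); x=np.array([1,-.0157,0]); z=np.array([0,0,1.]); h=np.array([.592,.162,.106])
u,v=proj(d,T,np.array([.545,.162,.11])); print(u,v)
for q in(0,.07,.14): print(q,proj(d,T,h+.08*(-np.cos(q)*x+np.sin(q)*z)))
s=ctrl.get_image("side"); np.savez("side6.npz",**s); us=proj(s,np.linalg.inv(s["world_to_cam"]),np.array([.55,.15,.1])).astype(int);print(us)
a=d["image"][:,:,::-1]; u0=int(np.clip(u-100,0,440)); v0=int(np.clip(v-75,0,330))
A=cv2.resize(a[v0:v0+150,u0:u0+200],(400,300),interpolation=2); b=s["image"][:,:,::-1][us[1]-40:us[1]+50,us[0]-60:us[0]+60]
Bi=cv2.resize(b,(400,300),interpolation=2); print(u0,v0,u,v); cv2.imwrite("pics/fin.png",np.clip(np.hstack([A,Bi])*1.4,0,255).astype(np.uint8))
E
```

```text
time: 11.82
position: [0.581, 0.3014, 0.2258]
tool_rot: [-0.024, -3.14, -0.01]
ft_force: [-2.4, 1.7, -0.9]
grip_width: 0.008
grip_force: 0.0
151.91676141840173 192.19969690687063
0 [149.98631134 149.91970589]
0.07 [146.50531692 150.25560086]
0.14 [142.9686299  151.13333802]
[278 243]
51 117 151.91676141840173 192.19969690687063
```

View pics/fin.png

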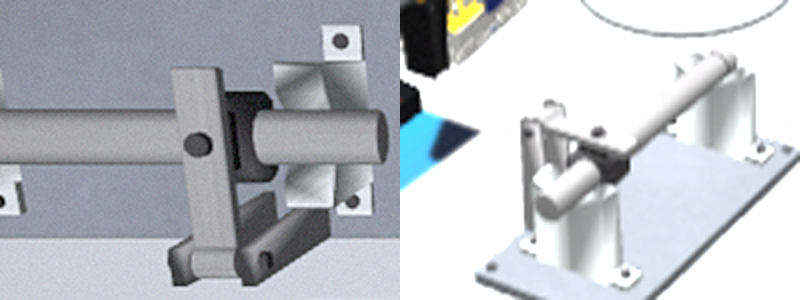

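The last picture shows the arm lying level across the hub. Its tip is at full-image (149.5,151), against (150,150) predicted for angle 0, and the shaft is seated in both V-blocks. The pressing height of 0.110 m agrees with that, so I'm handing in.

```bash
python3 -c "
from h import *
print(ctrl.close_job())"
```

```text
the job is handed in; nothing more can be done
None
```

The shaft is rolled in its V-blocks with a flat of the hub facing up to within a few degrees, the hold-down pad is pressed level onto it, and the job is handed in at about 12 s; the screw hole did not show in the later pictures, so the flat's angle was judged from its edges.

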